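# Set the cooling-water valve: close to the stop, back off two turns, hold

### The job

Set the blue cooling-water valve on the lab bench by the black crank handle on its wheel: turn it clockwise (seen from above) until it is fully closed against its stop, then back it off (anticlockwise) exactly two full turns from that stop and finish with the gripper still holding that handle steady there. Do not turn the red valve, and leave the flask, the amber bottle and the beaker where they stand.

Things in the scene. Friction and masses are not known exactly. Their poses are not given: they have to be found in the camera images.
- blue_wheel (a joint): angle of the blue wheel in rad: 0 = fully closed, against a hard stop; grows as it is opened (anticlockwise seen from above), counting on over several turns (open limit five turns), so two full turns open reads 12.57. It turns about the vertical axis through blue_axis, stays where it is left, and rubs with 0.1 N m (2 to 3 N at the handle).
- blue_axis (a point): point on the upright turning axis of the blue wheel, at the wheel's underside, 70 mm above the bench; z is up, x points to the brass nozzle and to where the handle stands when fully closed. The steel valve is fixed to the bench; its nozzle reaches 75 mm from the axis, under the wheel. Wheel: blue three-spoked ring 102 mm across, 12 mm thick, hub top 16 mm above this point.
- blue_handle (a point): centre of the black upright crank handle on the blue wheel's rim: round, 22 mm across, 60 mm tall, 45 mm from the axis; centre 114.5 mm, foot 84.5 mm above the bench. It spins freely about its own upright axis, so a gripper holding it can go round without turning itself. It stands at the angle blue_wheel anticlockwise from the x axis of blue_axis.
- red_axis (a point): the same point of a second valve that is alike but has a red wheel, at least 0.26 m from the blue one; it is not to be turned.
- red_handle (a point): centre of the black crank handle of the red wheel, same sizes as the blue one's; not to be moved.
- flask_mid (a point): centre, half-way up, of a clear glass conical flask, 68 mm across at the foot, 100 mm tall, loose on the bench; a bystander.
- reagent_mid (a point): centre, half-way up, of a capped amber bottle, 42 mm across, 85 mm tall, loose on the bench; a bystander.
- beaker_mid (a point): centre, half-way up, of a small white porcelain beaker, 52 mm across, 65 mm tall, loose on the bench; a bystander.

How it is judged:
By the outcome, as a careful person would: the job done as asked, in the order asked, and still so for the second after the job is handed in, while the arm keeps its last pose, push and grip.
It also fails if it takes over 72 s, if anything falls off the work surface, if the arm or the gripper's body presses on something with over 40 N, if the wrist force passes 120 N, or if a joint passes its speed limit or range.

### The arm

A 7-joint arm with a two-finger parallel gripper is mounted at the origin on the work surface. World frame = base frame: x ahead of the robot, y to its left, z up, the work surface at z = 0. Lengths are in mm, angles in rad, forces in N, time in s.
With the tool pointing down it reaches from about 425 to 1025 mm from the base axis. Payload 9.4 kg.
Tool frame: the origin (TCP) lies midway between the tips of the shut fingers; the grasp point (between the pads) lies 19 mm behind it; z points along the fingers, x is the direction in which the jaws open and shut, and the axes are right-handed (so a half turn about z gives the same grasp; the last joint's range is limited). The gripper opens to 93 mm and grips with 3 to 60 N. Pads are 15 mm wide; open, the fingers measure 128 mm over their backs; the gripper's body (75 mm by 188 mm) begins 65 mm behind the grasp point.
Start: joints at [-1.321, 0.599, -0.003, 1.599, 0.002, 0.943, -0.08], TCP at [232.74, 686.627, 218.618] pointing down, gripper open.
Joint ranges: [-2.57, 2.57], [-0.35, 1.97], [-1.29, 1.29], [0.11, 2.56], [-1.05, 4.19], [0.11, 1.86], [-2.63, 2.63]. Speed limits (rad/s): [2.22, 2.22, 3.01, 3.01, 3.14, 3.14, 3.14].

### API

Orientations are given as a 3x3 rotation matrix whose columns are the frame's x, y, z axes.
In Python, from workcell import ctrl gives the robot as it stands.
- The arm moves only by the tool carry_out, never from a script. Its argument "increments" is a list of rows, each an object with "xyz": the shift along the tool's x, y, z in m, a list of three; "rot": the turn, a rotation vector about the tool's x, y, z in rad, a list of three; "fingers": the closure, from 0 (fully open) to 1 (shut). In form: [{"xyz": [dx, dy, dz], "rot": [wx, wy, wz], "fingers": fingers}, ...]. A call has 1 to 12 rows; each row shifts and turns the commanded pose from where the row before left it, along the tool's axes as they then stand; what a row does not reach is not made up. A row lasts 1/8 s, in which the tool goes at most 62.5 mm and 10.7 degrees, less where a joint would pass 70% of its speed; a pose out of reach is approached as far as the arm can. A call with a gripper value outside its range is refused whole. The fingers move at their own pace and stop on an object; "force" is the grip in N (left out, the last holds). Time passes only in rows, so rows that do not move let the fingers close. It gives the time, the measured TCP pose, the force and the opening at its end, in the units of the state.
- ctrl.get_obs(): the state, without advancing time (a new reading comes with each control period).
- ctrl.capture(name): name is "scene" or "side" or "wrist"; returns a dict with "image" (480x640x3 uint8, red, green, blue), "z_map" (480x640 float32, mm along the optical axis (not along the pixel's ray), 0 where there is no reading), "mtx" (3x3 intrinsics, pixels), "position" and "rotation" of the camera in the world. Camera axes: x right, y up, looking along -z (the intrinsics and any distortion apply to the point x, -y, -z); pixel columns grow to the right and rows downward; lengths in mm; the calibration is good to about 2 mm. A picture is of the moment at which its call begins.
- ctrl.finish_job(): hands the job in, once; it reports no verdict.
The state is a dict: "time": time; "joint_positions": joint angles; "qvel": joint speeds; "tau": joint torques, N m; "position": TCP position; "tool_rot": TCP orientation; "ft_force": force on the tool from outside, world axes, zero at the start; "ft_torque": the same for the moment, N m; "opening": finger opening in mm.
Only numpy, scipy, OpenCV 4.12 (cv2) and the standard library are available. Lean on these libraries where they do the work, as an engineer would, in place of code of your own. Each camera call takes 0.05 s, during which the arm holds its last target. There are 200 camera calls.

## Working session

There is one attempt and no reset: what is moved stays moved. The work goes in short steps, Python scripts to look and compute and a tool call to move; the robot and the scene stay as the last step left them, time stands still between calls to the robot, and variables do not carry over. Pictures are saved under pics/ and viewed, about 8 in all and at most 12, crops included, and the job is handed in when it is done.

Besides the shell and the picture viewer there is one more tool, called after "Call:" as name([rows], argument=value, ...), one row to a line, values as JSON. carry_out: Moves the arm, as the interface text tells. Its arguments: {"type":"object","properties":{"increments":{"type":"array","items":{"type":"object","properties":{"xyz":{"type":"array","items":{"type":"number"}},"rot":{"type":"array","items":{"type":"number"}},"fingers":{"type":"number"}}}},"force":{"type":"number"}},"required":["increments"]}

```bash
mkdir -p pics; ls; cat > h.py <<'E'
import numpy as np, cv2
from workcell import ctrl
def cap(n):
    c=ctrl.capture(n); return c
def world(c):
    z=c["z_map"].astype(float); v,u=np.mgrid[0:480,0:640]; K=np.array(c["mtx"])
    p=np.stack([(u-K[0,2])/K[0,0]*z,-(v-K[1,2])/K[1,1]*z,-z],-1)
    P=p@np.array(c["rotation"]).T+np.array(c["position"]); P[z==0]=np.nan; return P
def save(im,f): cv2.imwrite(f,im[...,::-1])
E
python3 - <<'E'
from h import *
o=ctrl.get_obs()
for k,v in o.items(): print(k,np.round(v,3).tolist())
for n in("scene","side"):
    c=cap(n); print(n,c.keys(),np.round(c["position"],1),np.round(c["mtx"],1).tolist()); save(c["image"],f"pics/{n}0.png"); np.save(n+"0.npy",c,allow_pickle=True)
E
```

```text
pics
time 0.0
joint_positions [-1.321, 0.6, -0.003, 1.6, 0.002, 0.943, -0.08]
qvel [-0.0, -0.001, -0.002, -0.001, -0.001, -0.001, -0.0]
tau [-0.001, -76.509, 1.497, -25.232, -0.052, 0.017, 0.0]
position [232.594, 686.17, 217.748]
tool_rot [[0.321, 0.947, -0.0], [0.947, -0.321, -0.002], [-0.002, 0.0, -1.0]]
ft_force [0.269, 0.209, -0.266]
ft_torque [-0.001, 0.038, 0.048]
opening 93.177
scene dict_keys(['image', 'z_map', 'mtx', 'position', 'rotation']) [1190.7  383.9  779.2] [[620.2, 0.0, 329.5], [0.0, 620.2, 239.4], [0.0, 0.0, 1.0]]
side dict_keys(['image', 'z_map', 'mtx', 'position', 'rotation']) [398.7 509.8 454.6] [[447.9, 0.0, 313.2], [0.0, 447.9, 239.0], [0.0, 0.0, 1.0]]
```

View pics/scene0.png

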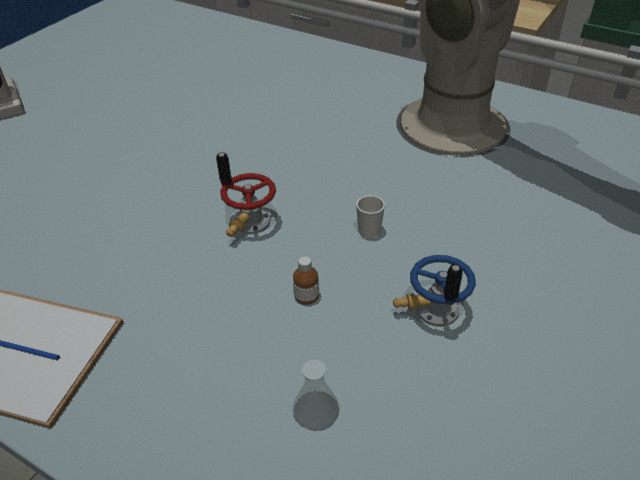

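View pics/side0.png

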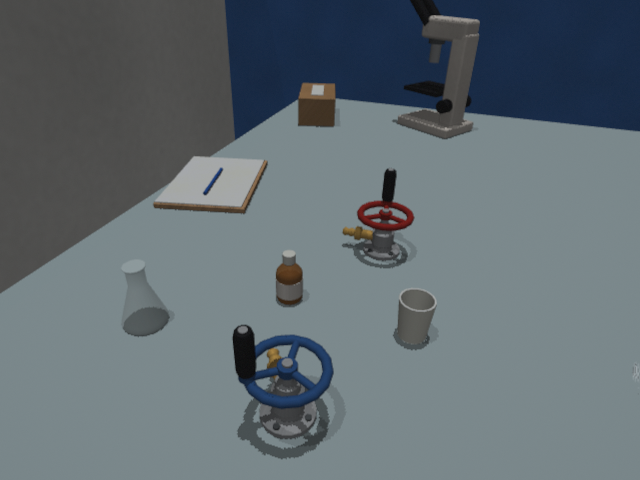

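The scene view shows the blue wheel at about (443,280), its handle at (453,283) and its nozzle tip at (398,302). The red wheel is at (248,190), the beaker at (370,217), the bottle at (306,282) and the flask at (316,400). The side view shows the blue handle at (245,352). Next I'll measure these.

```bash
cat > m.py <<'E'
from h import *
from scipy.optimize import least_squares
def circ(x,y):
    r=least_squares(lambda p:np.hypot(x-p[0],y-p[1])-p[2],[x.mean(),y.mean(),45],loss='soft_l1',f_scale=2).x; return r
def measure(c,rough=None):
    P=world(c); im=c["image"].astype(int); R,G,B=im[...,0],im[...,1],im[...,2]; z=P[...,2]
    out={}
    for n,m in(("blue",(B>R*1.8)&(B>G*1.3)),("red",(R>G*2.5)&(R>B*2.5))):
        m=m&(z>72)&(z<90)
        if m.sum()<50: continue
        # keep main cluster
        x,y=P[m][:,0],P[m][:,1]; k=np.hypot(x-np.median(x),y-np.median(y))<70; x,y=x[k],y[k]
        cx,cy=(x.max()+x.min())/2,(y.max()+y.min())/2
        k=np.hypot(x-cx,y-cy)>36; f=circ(x[k],y[k])
        print(n,"axis",np.round([cx,cy],1),"fit",np.round(f,1),"z",np.nanmedian(P[m][:,2]).round(1))
        d=np.hypot(P[...,0]-f[0],P[...,1]-f[1])
        h=(z>95)&(z<160)&(d<75)&(im.sum(-1)<150); q=P[h]
        if len(q)>5:
            cam=np.array(c["position"])[:2]; 
            s=least_squares(lambda p:np.hypot(q[:,0]-p[0],q[:,1]-p[1])-11,q[:,:2].mean(0)+8*(q[:,:2].mean(0)-cam)/np.linalg.norm(q[:,:2].mean(0)-cam),loss='soft_l1',f_scale=2).x
            print("  handle",np.round(s,1),"ztop",np.nanmax(q[:,2]).round(1),"r",np.hypot(*(s-f[:2])).round(1),"ang",np.degrees(np.arctan2(*(s-f[:2])[::-1])).round(1))
        nz=(z>15)&(z<68)&(d<85)&(d>25)&(R>B*1.6)&(R>90); q=P[nz]
        if len(q)>5:
            v=q[:,:2].mean(0)-f[:2]; print("  nozzle ang",np.degrees(np.arctan2(v[1],v[0])).round(1),"len",d[nz].max().round(1),len(q))
    return P
E
python3 - <<'E'
from m import *
for n,pts in(("scene",dict(beaker=(370,220),bottle=(306,285),flask=(316,405))),("side",dict(beaker=(415,320),bottle=(290,285),flask=(145,310)))):
    c=np.load(n+"0.npy",allow_pickle=True).item(); print(n); P=measure(c)
    for k,(u,v) in pts.items(): print(k,np.round(P[v,u],1))
E
```

```text
scene
blue axis [535.9 190.6] fit [536.8 191.2  44.7] z 80.7
  handle [568.6 216.6] ztop 146.3 r 40.7 ang 38.7
  nozzle ang -51.8 len 73.9 186
red axis [ 508.3 -199.5] fit [ 508.3 -200.4   44.3] z 80.8
  handle [ 510.6 -248. ] ztop 146.4 r 47.7 ang -87.2
  nozzle ang 3.5 len 71.9 147
beaker [436.   13.   46.5]
bottle [ 6.307e+02 -3.000e-01  5.050e+01]
flask [nan nan nan]
side
blue axis [531.3 188.8] fit [531.1 192.6  42.8] z 79.1
  handle [570.  217.6] ztop 143.9 r 46.3 ang 32.7
  nozzle ang -48.4 len 74.0 133
red axis [ 505.3 -196.8] fit [ 504.7 -196.    44. ] z 76.9
  handle [ 511.6 -247.2] ztop 142.9 r 51.7 ang -82.3
  nozzle ang 4.1 len 74.8 140
beaker [413.9  27.5  44.3]
bottle [604.7   7.7  37.5]
flask [774.2 130.6  35.3]
```

Call:
carry_out([
  {"xyz":[-0.0336,0.0469,0],"rot":[0,0,0],"fingers":0},
  {"xyz":[-0.0336,0.0469,0],"rot":[0,0,0],"fingers":0},
  {"xyz":[-0.0336,0.0469,0],"rot":[0,0,0],"fingers":0},
  {"xyz":[-0.0336,0.0469,0],"rot":[0,0,0],"fingers":0},
  {"xyz":[-0.0336,0.0469,0],"rot":[0,0,0],"fingers":0},
  {"xyz":[-0.0336,0.0469,0],"rot":[0,0,0],"fingers":0},
  {"xyz":[-0.0336,0.0469,0],"rot":[0,0,0],"fingers":0},
  {"xyz":[-0.0336,0.0469,0],"rot":[0,0,0],"fingers":0},
  {"xyz":[-0.0336,0.0469,0],"rot":[0,0,0],"fingers":0},
  {"xyz":[-0.0336,0.0469,0],"rot":[0,0,0],"fingers":0},
])

```text
time: 1.35
position: [569.9, 216.2, 218.5]
tool_rot: [[0.321, 0.947, -0.0], [0.947, -0.321, -0.0], [-0.0, -0.0, -1.0]]
ft_force: [1.5, -0.2, -0.7]
opening: 93.3
```

Call:
carry_out([
  {"xyz":[0,0,0],"rot":[0,0,0.1778],"fingers":0},
  {"xyz":[0,0,0],"rot":[0,0,0.1778],"fingers":0},
  {"xyz":[0,0,0],"rot":[0,0,0.1778],"fingers":0},
  {"xyz":[0,0,0],"rot":[0,0,0.1778],"fingers":0},
  {"xyz":[0,0,0],"rot":[0,0,0.1778],"fingers":0},
  {"xyz":[0,0,0],"rot":[0,0,0.1778],"fingers":0},
  {"xyz":[0,0,0],"rot":[0,0,0.1778],"fingers":0},
  {"xyz":[0,0,0],"rot":[0,0,0],"fingers":0},
])

```text
time: 2.35
position: [568.7, 218.1, 218.3]
tool_rot: [[1.0, 0.001, -0.001], [0.001, -1.0, -0.001], [-0.001, 0.001, -1.0]]
ft_force: [-0.3, -0.0, 0.5]
opening: 92.9
```

```bash
python3 - <<'E'
from m import *
o=ctrl.get_obs()
for k,v in o.items(): print(k,np.round(v,3).tolist())
c=cap("wrist"); save(c["image"],"pics/w1.png"); print(np.round(c["position"],1)); measure(c)
E
```

```text
time 2.35
joint_positions [-0.708, 0.48, 0.363, 1.89, -0.227, 0.813, -0.224]
qvel [0.014, -0.003, -0.024, -0.003, 0.019, -0.0, 0.079]
tau [-0.271, -61.072, 6.635, -22.107, -0.297, 0.009, -1.237]
position [568.729, 218.05, 218.268]
tool_rot [[1.0, 0.001, -0.001], [0.001, -1.0, -0.001], [-0.001, 0.001, -1.0]]
ft_force [-0.338, -0.017, 0.488]
ft_torque [-0.051, 0.086, 0.022]
opening 92.942
[569.2 285.3 385.8]
blue axis [534.5 192.2] fit [535.  193.1  44. ] z 82.6
  handle [570.1 218. ] ztop 148.1 r 43.0 ang 35.3
  nozzle ang -52.8 len 74.7 481
```

View pics/w1.png

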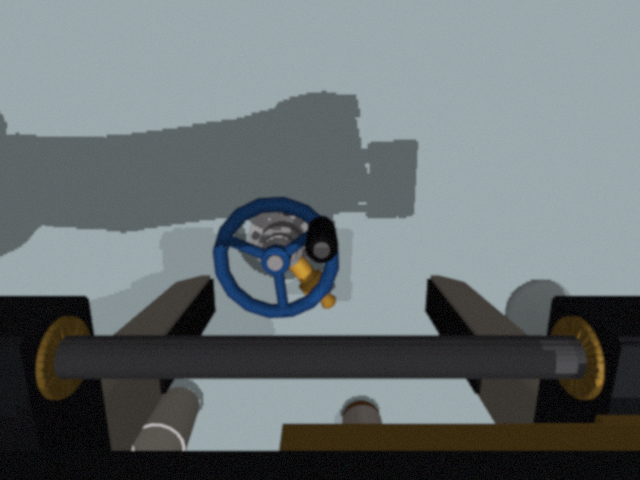

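The wrist view shows the wheel centre at (275,260) and the handle top at (321,240), between the fingers. The measured handle position is (570,218) and the axis is near (534.5,192.5), at a radius of 43–44 mm, which fits the given sizes. I'll descend and grip.

Call:
carry_out([
  {"xyz":[0.001,0,0.03],"rot":[0,0,0],"fingers":0},
  {"xyz":[0,0,0.04],"rot":[0,0,0],"fingers":0},
  {"xyz":[0,0,0.03],"rot":[0,0,0],"fingers":0},
  {"xyz":[0,0,0.021],"rot":[0,0,0],"fingers":0},
  {"xyz":[0,0,0],"rot":[0,0,0],"fingers":1},
  {"xyz":[0,0,0],"rot":[0,0,0],"fingers":1},
  {"xyz":[0,0,0],"rot":[0,0,0],"fingers":1},
  {"xyz":[0,0,0],"rot":[0,0,0],"fingers":1},
  {"xyz":[0,0,0],"rot":[0,0,0],"fingers":1},
  {"xyz":[0,0,0],"rot":[0,0,0],"fingers":1},
], force=30)

```text
time: 3.65
position: [570.1, 217.9, 97.8]
tool_rot: [[1.0, -0.0, 0.0], [-0.0, -1.0, 0.0], [0.0, -0.0, -1.0]]
ft_force: [-0.9, -0.1, 0.2]
opening: 37.7
```

```bash
python3 - <<'E'
from m import *
o=ctrl.get_obs()
for k in("time","position","ft_force","opening"): print(k,np.round(o[k],2).tolist())
P=np.array(o["position"])[:2]; a=np.array([534.5,192.5]); d=P-a; print(np.hypot(*d),np.degrees(np.arctan2(d[1],d[0])))
# clockwise 15deg rows, radius 44.5, tool frame (dx,-dy)
def rows(th0,step,n,r=45):
    th=np.radians(th0+step*np.arange(n+1)); p=np.c_[r*np.cos(th),r*np.sin(th)]; return np.diff(p,axis=0)*[1,-1]
for r in rows(35,-15,24): print(np.round(r,1).tolist(),end=" ")
E
```

```text
time 3.65
position [570.1, 217.95, 97.82]
ft_force [-0.94, -0.08, 0.15]
opening 37.72
43.75899232859688 35.561997993127605
[5.4, 10.4] [2.5, 11.5] [-0.5, 11.7] [-3.5, 11.2] [-6.3, 9.9] [-8.7, 7.9] [-10.4, 5.4] [-11.5, 2.5] [-11.7, -0.5] [-11.2, -3.5] [-9.9, -6.3] [-7.9, -8.7] [-5.4, -10.4] [-2.5, -11.5] [0.5, -11.7] [3.5, -11.2] [6.3, -9.9] [8.7, -7.9] [10.4, -5.4] [11.5, -2.5] [11.7, 0.5] [11.2, 3.5] [9.9, 6.3] [7.9, 8.7]
```

Call:
carry_out([
  {"xyz":[0,0,0],"rot":[0,0,0],"fingers":1},
  {"xyz":[0,0,0],"rot":[0,0,0],"fingers":1},
  {"xyz":[0,0,0],"rot":[0,0,0],"fingers":1},
  {"xyz":[0,0,0],"rot":[0,0,0],"fingers":1},
])

```text
time: 4.15
position: [569.9, 217.7, 97.6]
tool_rot: [[1.0, -0.001, -0.0], [-0.001, -1.0, -0.0], [-0.0, 0.0, -1.0]]
ft_force: [-1.6, -1.1, 3.3]
opening: 21.4
```

Call:
carry_out([
  {"xyz":[0.0054,0.0104,0],"rot":[0,0,0],"fingers":1},
  {"xyz":[0.0025,0.0115,0],"rot":[0,0,0],"fingers":1},
  {"xyz":[-0.0005,0.0117,0],"rot":[0,0,0],"fingers":1},
  {"xyz":[-0.0035,0.0112,0],"rot":[0,0,0],"fingers":1},
])

```text
time: 4.65
position: [574.5, 172.0, 97.7]
tool_rot: [[1.0, -0.001, 0.001], [-0.001, -1.0, 0.0], [0.001, -0.0, -1.0]]
ft_force: [-0.8, 3.6, 0.4]
opening: 21.2
```

```bash
python3 - <<'E'
from m import *
o=ctrl.get_obs()
for k in("time","position","ft_force","opening"): print(k,np.round(o[k],2).tolist())
P=np.array(o["position"])[:2]; a=np.array([534.5,192.5]); d=P-a; print(np.hypot(*d),np.degrees(np.arctan2(d[1],d[0])))
c=cap("scene"); measure(c)
E
```

```text
time 4.65
position [574.46, 171.96, 97.66]
ft_force [-0.84, 3.64, 0.41]
opening 21.17
44.926452752831416 -27.207567195109302
blue axis [536.3 202.1] fit [536.8 193.3  44.4] z 80.5
  handle [572.2 171. ] ztop 130.8 r 41.8 ang -32.1
  nozzle ang -52.6 len 75.4 158
red axis [ 508.3 -200. ] fit [ 508.  -200.4   44.3] z 80.8
  handle [ 510.8 -248.3] ztop 147.3 r 47.9 ang -86.6
  nozzle ang 4.4 len 73.0 190
```

Call:
carry_out([
  {"xyz":[-0.0063,0.0099,0],"rot":[0,0,0],"fingers":1},
  {"xyz":[-0.0087,0.0079,0],"rot":[0,0,0],"fingers":1},
  {"xyz":[0,0,0],"rot":[0,0,0],"fingers":1},
])

```text
time: 5.08
position: [557.7, 153.1, 97.7]
tool_rot: [[1.0, -0.002, -0.002], [-0.002, -1.0, -0.002], [-0.002, 0.002, -1.0]]
ft_force: [-0.1, -5.1, -0.7]
opening: 21.3
```

Call:
carry_out([
  {"xyz":[-0.0033,0.0021,0],"rot":[0,0,0],"fingers":1},
  {"xyz":[0,0,0],"rot":[0,0,0],"fingers":1},
])

```text
time: 5.32
position: [556.0, 152.1, 97.7]
tool_rot: [[1.0, -0.001, 0.001], [-0.001, -1.0, -0.001], [0.001, 0.001, -1.0]]
ft_force: [3.1, -5.1, -1.7]
opening: 21.3
```

Call:
carry_out([
  {"xyz":[-0.0075,0.0036,0],"rot":[0,0,0],"fingers":1},
  {"xyz":[0,0,0],"rot":[0,0,0],"fingers":1},
])

```text
time: 5.58
position: [547.8, 148.5, 97.6]
tool_rot: [[1.0, -0.001, -0.0], [-0.001, -1.0, -0.001], [-0.0, 0.001, -1.0]]
ft_force: [1.9, -5.4, -0.2]
opening: 21.1
```

Call:
carry_out([
  {"xyz":[-0.009,0.003,0],"rot":[0,0,0],"fingers":1},
  {"xyz":[0,0,0],"rot":[0,0,0],"fingers":1},
])

```text
time: 5.82
position: [538.2, 146.3, 97.6]
tool_rot: [[1.0, -0.0, -0.002], [-0.0, -1.0, -0.0], [-0.002, 0.0, -1.0]]
ft_force: [-0.0, -3.3, 1.3]
opening: 20.8
```

```bash
cat > st.py <<'E'
from m import *
import sys
o=ctrl.get_obs(); P=np.array(o["position"])[:2]; a=np.array([534.8,192.5]); d=P-a; f=np.array(o["ft_force"])
u=d/np.hypot(*d); t=np.array([-u[1],u[0]])
print("t",o["time"],"P",P.round(1),"r",np.hypot(*d).round(1),"ang",np.degrees(np.arctan2(d[1],d[0])).round(1),"Frad",(f[:2]@u).round(1),"Ftan(ccw)",(f[:2]@t).round(1),"op",o["opening"])
if len(sys.argv)>1:
    for n in sys.argv[1:]:
        c=cap(n); print(n); measure(c); save(c["image"],"pics/%s_%d.png"%(n,o["time"]*100))
E
python3 st.py scene side
```

```text
t 5.825 P [538.2 146.3] r 46.3 ang -85.8 Frad 3.3 Ftan(ccw) -0.3 op 20.832040677436897
scene
blue axis [535.1 190.2] fit [536.8 191.   44.3] z 80.7
  handle [536.9 145.3] ztop 137.7 r 45.8 ang -89.9
  nozzle ang -48.6 len 69.3 101
red axis [ 508.5 -199.9] fit [ 507.9 -200.6   44.1] z 80.8
  handle [ 510.7 -248.2] ztop 146.4 r 47.6 ang -86.7
  nozzle ang 4.2 len 73.8 184
side
blue axis [532.8 194.6] fit [532.3 195.6  44. ] z 79.0
  handle [539.2 146.1] ztop 156.2 r 49.9 ang -82.1
  nozzle ang -47.7 len 74.7 45
red axis [ 504.4 -196.5] fit [ 504.8 -196.1   44. ] z 77.0
  handle [ 511.7 -247.1] ztop 142.3 r 51.5 ang -82.2
  nozzle ang 2.7 len 72.7 66
```

Call:
carry_out([
  {"xyz":[-0.0117,-0.0005,0],"rot":[0,0,0],"fingers":1},
  {"xyz":[-0.0112,-0.0035,0],"rot":[0,0,0],"fingers":1},
  {"xyz":[-0.0099,-0.0063,0],"rot":[0,0,0],"fingers":1},
  {"xyz":[-0.0079,-0.0087,0],"rot":[0,0,0],"fingers":1},
  {"xyz":[-0.0054,-0.0104,0],"rot":[0,0,0],"fingers":1},
  {"xyz":[-0.0025,-0.0115,0],"rot":[0,0,0],"fingers":1},
  {"xyz":[0.0005,-0.0117,0],"rot":[0,0,0],"fingers":1},
  {"xyz":[0.0035,-0.0112,0],"rot":[0,0,0],"fingers":1},
])

```text
time: 6.92
position: [493.4, 211.2, 97.6]
tool_rot: [[1.0, 0.0, -0.002], [0.0, -1.0, -0.0], [-0.002, 0.0, -1.0]]
ft_force: [-2.4, -3.1, 1.5]
opening: 21.5
```

```bash
python3 st.py
```

```text
t 6.925 P [493.4 211.2] r 45.4 ang 155.8 Frad 0.9 Ftan(ccw) 3.8 op 21.533059473335676
```

Call:
carry_out([
  {"xyz":[0.0063,-0.0099,0],"rot":[0,0,0],"fingers":1},
  {"xyz":[0.0087,-0.0079,0],"rot":[0,0,0],"fingers":1},
  {"xyz":[0.0104,-0.0054,0],"rot":[0,0,0],"fingers":1},
  {"xyz":[0.0115,-0.0025,0],"rot":[0,0,0],"fingers":1},
  {"xyz":[0.0117,0.0005,0],"rot":[0,0,0],"fingers":1},
  {"xyz":[0.0112,0.0035,0],"rot":[0,0,0],"fingers":1},
  {"xyz":[0.0099,0.0063,0],"rot":[0,0,0],"fingers":1},
  {"xyz":[0.0079,0.0087,0],"rot":[0,0,0],"fingers":1},
  {"xyz":[0.0054,0.0104,0],"rot":[0,0,0],"fingers":1},
  {"xyz":[0.0025,0.0115,0],"rot":[0,0,0],"fingers":1},
  {"xyz":[-0.0005,0.0117,0],"rot":[0,0,0],"fingers":1},
  {"xyz":[0,0,0],"rot":[0,0,0],"fingers":1},
])

```text
time: 8.43
position: [578.0, 182.6, 97.5]
tool_rot: [[1.0, -0.002, -0.004], [-0.002, -1.0, 0.0], [-0.004, -0.0, -1.0]]
ft_force: [-9.1, -0.4, 6.9]
opening: 21.6
```

```bash
python3 st.py scene
```

```text
t 8.425 P [578.  182.6] r 44.4 ang -12.8 Frad -8.7 Ftan(ccw) -2.4 op 21.645953423863702
scene
blue axis [537.6 203.4] fit [537.3 192.7  44.7] z 80.6
  handle [580.8 182.2] ztop 121.9 r 44.7 ang -13.5
  nozzle ang -52.6 len 74.2 188
red axis [ 507.5 -200.1] fit [ 508.  -200.5   44.2] z 80.7
  handle [ 510.6 -248.2] ztop 146.8 r 47.8 ang -86.9
  nozzle ang 4.2 len 72.5 183
```

Call:
carry_out([
  {"xyz":[-0.0045,0.0105,0],"rot":[0,0,0],"fingers":1},
  {"xyz":[-0.0063,0.0099,0],"rot":[0,0,0],"fingers":1},
  {"xyz":[0,0,0],"rot":[0,0,0],"fingers":1},
])

```text
time: 8.85
position: [568.3, 162.2, 97.6]
tool_rot: [[1.0, -0.002, -0.001], [-0.002, -1.0, -0.0], [-0.001, 0.0, -1.0]]
ft_force: [-4.8, -0.1, 1.6]
opening: 21.0
```

Call:
carry_out([
  {"xyz":[-0.0042,0.0045,0],"rot":[0,0,0],"fingers":1},
  {"xyz":[0,0,0],"rot":[0,0,0],"fingers":1},
])

```text
time: 9.1
position: [564.6, 158.3, 97.6]
tool_rot: [[1.0, -0.001, 0.0], [-0.001, -1.0, -0.0], [0.0, 0.0, -1.0]]
ft_force: [-1.6, 1.4, -0.6]
opening: 21.6
```

Call:
carry_out([
  {"xyz":[-0.0032,0.0024,0],"rot":[0,0,0],"fingers":1},
  {"xyz":[0,0,0],"rot":[0,0,0],"fingers":1},
])

```text
time: 9.35
position: [561.6, 155.7, 97.7]
tool_rot: [[1.0, -0.001, 0.001], [-0.001, -1.0, -0.0], [0.001, 0.0, -1.0]]
ft_force: [1.2, 0.8, -2.3]
opening: 21.0
```

```bash
python3 st.py
```

```text
t 9.35 P [561.6 155.7] r 45.5 ang -53.9 Frad 0.0 Ftan(ccw) 1.5 op 20.974323580154184
```

Still no stop at −54°. I'll probe a little further.

Call:
carry_out([
  {"xyz":[-0.0048,0.003,0],"rot":[0,0,0],"fingers":1},
  {"xyz":[0,0,0],"rot":[0,0,0],"fingers":1},
])

```text
time: 9.6
position: [561.0, 155.2, 97.9]
tool_rot: [[1.0, 0.0, 0.009], [0.0, -1.0, 0.002], [0.009, -0.002, -1.0]]
ft_force: [13.6, 7.9, -14.7]
opening: 20.9
```

Call:
carry_out([
  {"xyz":[-0.0072,0.0034,0],"rot":[0,0,0],"fingers":1},
  {"xyz":[0,0,0],"rot":[0,0,0],"fingers":1},
])

```text
time: 9.85
position: [560.4, 153.9, 98.4]
tool_rot: [[1.0, 0.001, 0.021], [0.001, -1.0, 0.004], [0.021, -0.004, -1.0]]
ft_force: [33.2, 14.3, -31.6]
opening: 21.2
```

Call:
carry_out([
  {"xyz":[-0.01,0.0026,0],"rot":[0,0,0],"fingers":1},
  {"xyz":[0,0,0],"rot":[0,0,0],"fingers":1},
])

```text
time: 10.1
position: [559.6, 146.3, 100.1]
tool_rot: [[0.999, -0.005, 0.038], [-0.005, -1.0, 0.001], [0.038, -0.001, -0.999]]
ft_force: [54.5, -12.4, -29.4]
opening: 20.8
```

```bash
python3 st.py scene
```

```text
t 10.1 P [559.6 146.3] r 52.4 ang -61.8 Frad 36.7 Ftan(ccw) 42.2 op 20.76718864882245
scene
blue axis [534.6 194.9] fit [536.5 191.3  44.3] z 80.5
  handle [561.1 153.1] ztop 147.4 r 45.4 ang -57.3
  nozzle ang -48.9 len 71.3 120
red axis [ 508.3 -199.6] fit [ 508.1 -200.5   44.3] z 80.8
  handle [ 510.8 -247.9] ztop 147.3 r 47.5 ang -86.7
  nozzle ang 4.2 len 73.4 182
```

The stop is found: force built up at −54.5°. I ran the last row too far, so the handle slipped about 8 mm along the pads. The wrist force peaked at about 63 N. I'll relieve the push, open a little, recentre on the handle and regrip.

Call:
carry_out([
  {"xyz":[0.007,0,0],"rot":[0,0,0],"fingers":1},
  {"xyz":[0.007,0,0],"rot":[0,0,0],"fingers":1},
  {"xyz":[0.007,0,0],"rot":[0,0,0],"fingers":1},
  {"xyz":[0,0,0],"rot":[0,0,0],"fingers":1},
  {"xyz":[0,0,0],"rot":[0,0,0],"fingers":0.6},
  {"xyz":[0,0,0],"rot":[0,0,0],"fingers":0.6},
  {"xyz":[0,0,0],"rot":[0,0,0],"fingers":0.6},
])

```text
time: 11.02
position: [559.9, 147.6, 97.6]
tool_rot: [[1.0, 0.0, -0.0], [0.0, -1.0, 0.0], [-0.0, -0.0, -1.0]]
ft_force: [0.3, 0.6, 0.2]
opening: 25.7
```

```bash
python3 st.py scene side wrist; ls pics
```

```text
t 11.025 P [559.9 147.6] r 51.4 ang -60.8 Frad -0.4 Ftan(ccw) 0.5 op 25.706443480524015
scene
blue axis [536.1 195. ] fit [536.8 191.   44.4] z 80.5
  handle [571.1 165.9] ztop 146.9 r 42.5 ang -36.2
  nozzle ang -47.7 len 69.1 97
red axis [ 508.1 -200.1] fit [ 508.  -200.3   44.2] z 80.8
  handle [ 510.8 -248.2] ztop 147.1 r 48.0 ang -86.7
  nozzle ang 3.9 len 72.1 184
side
blue axis [532.7 194.1] fit [532.1 195.4  44. ] z 79.1
  handle [572.3 166.7] ztop 156.4 r 49.4 ang -35.6
  nozzle ang -41.7 len 63.2 20
red axis [ 504.8 -196.2] fit [ 504.6 -196.2   44.1] z 77.1
  handle [ 511.5 -247.2] ztop 142.5 r 51.5 ang -82.4
  nozzle ang 1.6 len 74.1 7
wrist
blue axis [534.4 192.5] fit [534.8 192.5  43.3] z 82.5
  handle [570.5 166.1] ztop 159.9 r 44.4 ang -36.6
  nozzle ang -59.8 len 48.1 537
scene0.png
scene_1010.png
scene_1102.png
scene_582.png
scene_842.png
side0.png
side_1102.png
side_582.png
w1.png
wrist_1102.png
```

View pics/wrist_1102.png

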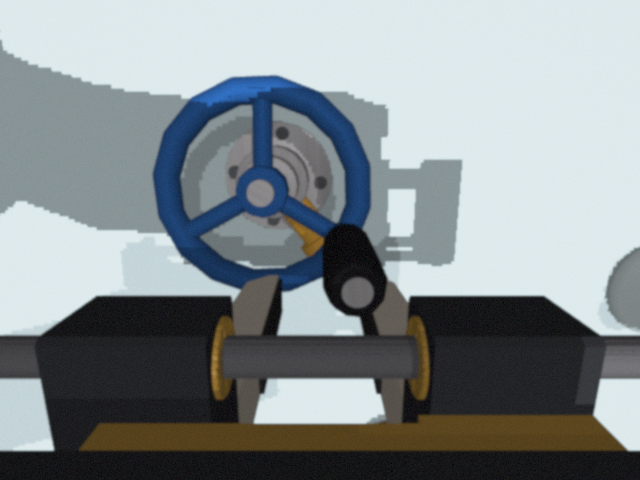

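```bash
python3 - <<'E'
import cv2
i=cv2.imread("pics/scene_1102.png")[200:340,370:520]; cv2.imwrite("pics/crop1.png",cv2.resize(i,None,fx=4,fy=4,interpolation=2))
E
```

```text
(no output)
```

View pics/crop1.png

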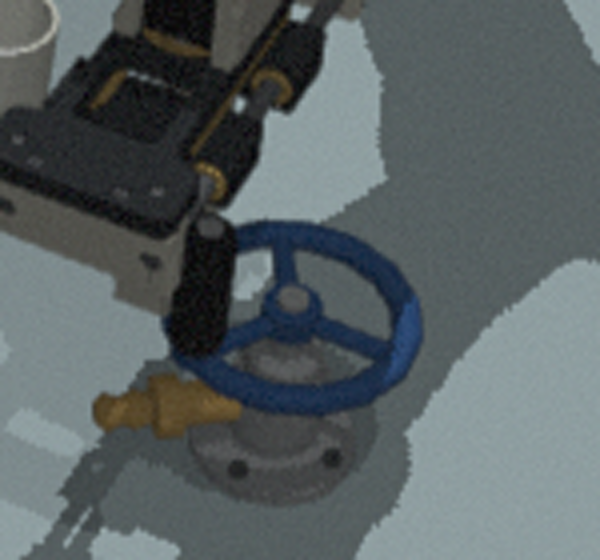

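The handle has squeezed out of the jaws. It now stands at (571,166) world, and in the wrist view at (357,292), beyond the pads. I'll back away, open, centre on it and regrip harder.

Call:
carry_out([
  {"xyz":[0,0.012,0],"rot":[0,0,0],"fingers":0.6},
  {"xyz":[0.005,0,0],"rot":[0,0,0],"fingers":0.2},
  {"xyz":[0.006,0,0],"rot":[0,0,0],"fingers":0.2},
  {"xyz":[0,0,0],"rot":[0,0,0],"fingers":0.2},
  {"xyz":[0,0,0],"rot":[0,0,0],"fingers":0.2},
  {"xyz":[0,0,0],"rot":[0,0,0],"fingers":0.2},
  {"xyz":[0,-0.015,0],"rot":[0,0,0],"fingers":0.2},
  {"xyz":[0,-0.0155,0],"rot":[0,0,0],"fingers":0.2},
  {"xyz":[0,0,0],"rot":[0,0,0],"fingers":0.2},
])

```text
time: 12.3
position: [571.1, 168.2, 97.5]
tool_rot: [[1.0, 0.003, -0.0], [0.003, -1.0, 0.001], [-0.0, -0.001, -1.0]]
ft_force: [-0.1, -0.4, 0.3]
opening: 74.2
```

```bash
python3 st.py wrist scene
```

```text
t 12.3 P [571.1 168.2] r 43.6 ang -33.8 Frad 0.1 Ftan(ccw) -0.4 op 74.23239143391149
wrist
blue axis [534.6 192.1] fit [535.  192.8  43.4] z 82.5
  handle [558.2 175.2] ztop 160.0 r 29.1 ang -37.2
  nozzle ang -52.8 len 50.4 349
scene
blue axis [536. 203.] fit [536.6 193.9  44.1] z 80.5
  handle [546.  170.2] ztop 157.0 r 25.5 ang -68.2
  nozzle ang -52.6 len 76.0 152
red axis [ 507.4 -200.2] fit [ 508.1 -200.5   44.3] z 80.8
  handle [ 510.7 -248.4] ztop 146.6 r 48.0 ang -86.8
  nozzle ang 4.0 len 72.7 183
```

Call:
carry_out([
  {"xyz":[0,0.0015,0],"rot":[0,0,0],"fingers":1},
  {"xyz":[0,0,0],"rot":[0,0,0],"fingers":1},
  {"xyz":[0,0,0],"rot":[0,0,0],"fingers":1},
  {"xyz":[0,0,0],"rot":[0,0,0],"fingers":1},
  {"xyz":[0,0,0],"rot":[0,0,0],"fingers":1},
  {"xyz":[0,0,0],"rot":[0,0,0],"fingers":1},
  {"xyz":[0,0,0],"rot":[0,0,0],"fingers":1},
  {"xyz":[0,0,0],"rot":[0,0,0],"fingers":1},
], force=55)

```text
time: 13.4
position: [571.7, 164.1, 97.7]
tool_rot: [[1.0, -0.001, 0.001], [-0.001, -1.0, -0.0], [0.001, 0.0, -1.0]]
ft_force: [2.3, -0.9, -1.6]
opening: 21.3
```

```bash
python3 st.py wrist
```

```text
t 13.4 P [571.7 164.1] r 46.6 ang -37.6 Frad 2.4 Ftan(ccw) 0.7 op 21.292935053536326
wrist
blue axis [534.8 198.8] fit [534.9 194.6  43.3] z 82.4
  handle [572.2 166.8] ztop 160.0 r 46.4 ang -36.7
  nozzle ang -51.4 len 47.9 396
```

Call:
carry_out([
  {"xyz":[-0.004,0.0045,0],"rot":[0,0,0],"fingers":1},
  {"xyz":[-0.0042,0.0039,0],"rot":[0,0,0],"fingers":1},
  {"xyz":[0,0,0],"rot":[0,0,0],"fingers":1},
])

```text
time: 13.82
position: [563.5, 154.5, 97.7]
tool_rot: [[1.0, -0.002, 0.001], [-0.002, -1.0, -0.001], [0.001, 0.001, -1.0]]
ft_force: [4.3, -3.8, -2.8]
opening: 21.4
```

Call:
carry_out([
  {"xyz":[-0.0016,0.0012,0],"rot":[0,0,0],"fingers":1},
  {"xyz":[0,0,0],"rot":[0,0,0],"fingers":1},
])

```text
time: 14.08
position: [562.4, 153.6, 97.8]
tool_rot: [[1.0, -0.001, 0.002], [-0.001, -1.0, -0.001], [0.002, 0.001, -1.0]]
ft_force: [5.2, -3.7, -3.1]
opening: 20.8
```

```bash
python3 st.py
```

```text
t 14.075 P [562.4 153.6] r 47.7 ang -54.6 Frad 6.0 Ftan(ccw) 2.1 op 20.816718077696805
```

Call:
carry_out([
  {"xyz":[-0.0016,0.001,0],"rot":[0,0,0],"fingers":1},
  {"xyz":[0,0,0],"rot":[0,0,0],"fingers":1},
])

```text
time: 14.32
position: [561.1, 152.5, 97.7]
tool_rot: [[1.0, -0.002, 0.002], [-0.002, -1.0, -0.001], [0.002, 0.001, -1.0]]
ft_force: [5.4, -3.9, -3.9]
opening: 21.0
```

Call:
carry_out([
  {"xyz":[-0.0016,0.001,0],"rot":[0,0,0],"fingers":1},
  {"xyz":[0,0,0],"rot":[0,0,0],"fingers":1},
])

```text
time: 14.58
position: [561.0, 152.5, 97.8]
tool_rot: [[1.0, -0.001, 0.005], [-0.001, -1.0, 0.0], [0.005, -0.0, -1.0]]
ft_force: [10.2, -1.9, -8.2]
opening: 21.4
```

```bash
python3 st.py
```

```text
t 14.575 P [561.  152.5] r 47.8 ang -56.8 Frad 7.2 Ftan(ccw) 7.5 op 21.44665477513034
```

One more small push to confirm the stop.

Call:
carry_out([
  {"xyz":[-0.0024,0.0005,0],"rot":[0,0,0],"fingers":1},
  {"xyz":[0,0,0],"rot":[0,0,0],"fingers":1},
  {"xyz":[0,0,0],"rot":[0,0,0],"fingers":1},
])

```text
time: 14.95
position: [560.8, 152.4, 97.9]
tool_rot: [[1.0, -0.001, 0.009], [-0.001, -1.0, 0.001], [0.009, -0.001, -1.0]]
ft_force: [17.1, 0.3, -14.4]
opening: 21.5
```

```bash
python3 st.py wrist scene side
```

```text
t 14.95 P [560.8 152.4] r 47.8 ang -57.0 Frad 9.0 Ftan(ccw) 14.5 op 21.504778028487763
wrist
blue axis [534.5 193.7] fit [534.8 192.6  43.3] z 82.5
  handle [561.4 155.2] ztop 159.9 r 46.0 ang -54.6
  nozzle ang -47.6 len 70.8 903
scene
blue axis [535.4 195.2] fit [536.7 191.4  44.4] z 80.5
  handle [561.3 153.6] ztop 142.3 r 45.1 ang -56.9
  nozzle ang -49.2 len 73.5 114
red axis [ 507.7 -199.7] fit [ 508.2 -200.4   44.2] z 80.7
  handle [ 510.7 -248.2] ztop 146.0 r 47.9 ang -87.0
  nozzle ang 4.2 len 72.1 177
side
blue axis [532.6 194.3] fit [532.2 195.5  44. ] z 79.1
  handle [561.6 155. ] ztop 157.1 r 50.0 ang -54.0
  nozzle ang -47.6 len 74.8 47
red axis [ 504.4 -196.1] fit [ 504.7 -196.1   44. ] z 77.0
  handle [ 511.4 -247.1] ztop 142.3 r 51.5 ang -82.5
  nozzle ang 1.5 len 74.4 30
```

The stop is reproduced: the tool is again at x=561.0, with force building and no motion. Next I'll work out the two anticlockwise turns.

```bash
python3 - <<'E'
import numpy as np
th=np.radians(-54.2+15*np.arange(13)); p=45*np.c_[np.cos(th),-np.sin(th)]
print(np.diff(p,axis=0).round(1).tolist())
E
```

```text
[[8.5, -8.1], [6.2, -10.0], [3.4, -11.3], [0.3, -11.7], [-2.7, -11.4], [-5.6, -10.3], [-8.1, -8.5], [-10.0, -6.2], [-11.3, -3.4], [-11.7, -0.3], [-11.4, 2.7], [-10.3, 5.6]]
```

Call:
carry_out([
  {"xyz":[0.005,0,0],"rot":[0,0,0],"fingers":1},
  {"xyz":[0,0,0],"rot":[0,0,0],"fingers":1},
])

```text
time: 15.35
position: [561.1, 152.4, 97.7]
tool_rot: [[1.0, -0.0, 0.0], [-0.0, -1.0, 0.0], [0.0, -0.0, -1.0]]
ft_force: [2.2, 1.1, -1.6]
opening: 21.3
```

Call:
carry_out([
  {"xyz":[0.0085,-0.0081,0],"rot":[0,0,0],"fingers":1},
  {"xyz":[0.0062,-0.01,0],"rot":[0,0,0],"fingers":1},
  {"xyz":[0.0034,-0.0113,0],"rot":[0,0,0],"fingers":1},
  {"xyz":[0.0003,-0.0117,0],"rot":[0,0,0],"fingers":1},
  {"xyz":[-0.0027,-0.0114,0],"rot":[0,0,0],"fingers":1},
  {"xyz":[-0.0056,-0.0103,0],"rot":[0,0,0],"fingers":1},
  {"xyz":[-0.0081,-0.0085,0],"rot":[0,0,0],"fingers":1},
  {"xyz":[-0.01,-0.0062,0],"rot":[0,0,0],"fingers":1},
  {"xyz":[-0.0113,-0.0034,0],"rot":[0,0,0],"fingers":1},
  {"xyz":[-0.0117,-0.0003,0],"rot":[0,0,0],"fingers":1},
  {"xyz":[-0.0114,0.0027,0],"rot":[0,0,0],"fingers":1},
  {"xyz":[-0.0103,0.0056,0],"rot":[0,0,0],"fingers":1},
])

```text
time: 16.85
position: [509.5, 226.1, 97.7]
tool_rot: [[1.0, 0.0, 0.003], [0.0, -1.0, 0.001], [0.003, -0.001, -1.0]]
ft_force: [5.2, -1.6, -3.4]
opening: 21.5
```

```bash
python3 st.py scene side wrist
```

```text
t 16.85 P [509.5 226.1] r 42.1 ang 127.0 Frad -4.4 Ftan(ccw) -3.1 op 21.50482155413387
scene
blue axis [537.6 190.4] fit [537.2 190.7  44.2] z 80.6
  handle [511.8 225.9] ztop 105.2 r 43.4 ang 125.8
  nozzle ang -51.4 len 72.9 210
red axis [ 508.1 -201.4] fit [ 508.1 -200.4   44.2] z 80.8
  handle [ 510.3 -248. ] ztop 147.2 r 47.7 ang -87.4
  nozzle ang 4.0 len 72.1 177
side
blue axis [532.8 194.7] fit [530.9 195.   45.3] z 79.2
  handle [508.3 227.5] ztop 157.2 r 39.6 ang 124.9
  nozzle ang -42.9 len 74.2 18
red axis [ 504.7 -196.9] fit [ 504.6 -196.2   44.1] z 76.9
  handle [ 511.6 -247.2] ztop 141.6 r 51.5 ang -82.2
  nozzle ang 6.4 len 47.0 99
wrist
blue axis [533.1 199.3] fit [532.1 196.9  42.8] z 82.5
  handle [508.2 227.6] ztop 160.0 r 38.8 ang 127.9
```

Call:
carry_out([
  {"xyz":[-0.0085,0.0081,0],"rot":[0,0,0],"fingers":1},
  {"xyz":[-0.0062,0.01,0],"rot":[0,0,0],"fingers":1},
  {"xyz":[-0.0034,0.0113,0],"rot":[0,0,0],"fingers":1},
  {"xyz":[-0.0003,0.0117,0],"rot":[0,0,0],"fingers":1},
  {"xyz":[0.0027,0.0114,0],"rot":[0,0,0],"fingers":1},
  {"xyz":[0.0056,0.0103,0],"rot":[0,0,0],"fingers":1},
  {"xyz":[0.0081,0.0085,0],"rot":[0,0,0],"fingers":1},
  {"xyz":[0.01,0.0062,0],"rot":[0,0,0],"fingers":1},
  {"xyz":[0.0113,0.0034,0],"rot":[0,0,0],"fingers":1},
  {"xyz":[0.0117,0.0003,0],"rot":[0,0,0],"fingers":1},
  {"xyz":[0.0114,-0.0027,0],"rot":[0,0,0],"fingers":1},
  {"xyz":[0.0103,-0.0056,0],"rot":[0,0,0],"fingers":1},
])

```text
time: 18.5
position: [561.7, 152.6, 97.6]
tool_rot: [[1.0, -0.0, -0.0], [-0.0, -1.0, 0.0], [-0.0, -0.0, -1.0]]
ft_force: [-5.6, 1.7, 4.5]
opening: 21.4
```

```bash
python3 st.py scene wrist
```

```text
t 18.5 P [561.7 152.6] r 48.1 ang -56.0 Frad -4.5 Ftan(ccw) -3.6 op 21.395463767710083
scene
blue axis [535.  195.5] fit [536.7 191.4  44.4] z 80.5
  handle [561.6 153.9] ztop 141.4 r 45.0 ang -56.4
  nozzle ang -49.2 len 74.0 107
red axis [ 508.1 -199.6] fit [ 508.1 -200.4   44.3] z 80.8
  handle [ 510.4 -247.9] ztop 147.2 r 47.6 ang -87.2
  nozzle ang 4.1 len 73.0 177
wrist
blue axis [534.6 194.5] fit [534.9 192.8  43.3] z 82.5
  handle [563.6 156.7] ztop 160.0 r 46.1 ang -51.5
  nozzle ang -46.9 len 69.9 759
```

One turn is done, and the handle is holding in the grip. Now the second turn.

Call:
carry_out([
  {"xyz":[0.0085,-0.0081,0],"rot":[0,0,0],"fingers":1},
  {"xyz":[0.0062,-0.01,0],"rot":[0,0,0],"fingers":1},
  {"xyz":[0.0034,-0.0113,0],"rot":[0,0,0],"fingers":1},
  {"xyz":[0.0003,-0.0117,0],"rot":[0,0,0],"fingers":1},
  {"xyz":[-0.0027,-0.0114,0],"rot":[0,0,0],"fingers":1},
  {"xyz":[-0.0056,-0.0103,0],"rot":[0,0,0],"fingers":1},
  {"xyz":[-0.0081,-0.0085,0],"rot":[0,0,0],"fingers":1},
  {"xyz":[-0.01,-0.0062,0],"rot":[0,0,0],"fingers":1},
  {"xyz":[-0.0113,-0.0034,0],"rot":[0,0,0],"fingers":1},
  {"xyz":[-0.0117,-0.0003,0],"rot":[0,0,0],"fingers":1},
  {"xyz":[-0.0114,0.0027,0],"rot":[0,0,0],"fingers":1},
  {"xyz":[-0.0103,0.0056,0],"rot":[0,0,0],"fingers":1},
])

```text
time: 20.1
position: [508.9, 225.7, 97.7]
tool_rot: [[1.0, 0.0, 0.002], [0.0, -1.0, 0.001], [0.002, -0.001, -1.0]]
ft_force: [5.2, -1.9, -3.9]
opening: 21.0
```

Call:
carry_out([
  {"xyz":[-0.0085,0.0081,0],"rot":[0,0,0],"fingers":1},
  {"xyz":[-0.0062,0.01,0],"rot":[0,0,0],"fingers":1},
  {"xyz":[-0.0034,0.0113,0],"rot":[0,0,0],"fingers":1},
  {"xyz":[-0.0003,0.0117,0],"rot":[0,0,0],"fingers":1},
  {"xyz":[0.0027,0.0114,0],"rot":[0,0,0],"fingers":1},
  {"xyz":[0.0056,0.0103,0],"rot":[0,0,0],"fingers":1},
  {"xyz":[0.0081,0.0085,0],"rot":[0,0,0],"fingers":1},
  {"xyz":[0.01,0.0062,0],"rot":[0,0,0],"fingers":1},
  {"xyz":[0.0113,0.0034,0],"rot":[0,0,0],"fingers":1},
  {"xyz":[0.0117,0.0003,0],"rot":[0,0,0],"fingers":1},
  {"xyz":[0.0114,-0.0027,0],"rot":[0,0,0],"fingers":1},
  {"xyz":[0.0103,-0.0056,0],"rot":[0,0,0],"fingers":1},
])

```text
time: 21.6
position: [561.7, 152.6, 97.6]
tool_rot: [[1.0, -0.0, -0.0], [-0.0, -1.0, 0.0], [-0.0, -0.0, -1.0]]
ft_force: [-4.6, 1.5, 4.2]
opening: 21.5
```

Call:
carry_out([
  {"xyz":[0,0,0],"rot":[0,0,0],"fingers":1},
  {"xyz":[0,0,0],"rot":[0,0,0],"fingers":1},
])

```text
time: 21.85
position: [561.8, 152.8, 97.6]
tool_rot: [[1.0, 0.0, 0.002], [0.0, -1.0, 0.0], [0.002, -0.0, -1.0]]
ft_force: [1.1, 2.6, -1.8]
opening: 21.1
```

```bash
python3 st.py scene wrist side; ls pics; python3 - <<'E'
# wheel angle difference vs stop pictures: image differencing of spoke area
import cv2,glob,numpy as np
s=sorted(glob.glob("pics/scene_*.png"),key=lambda f:int(f.split("_")[1][:-4])); 
a=cv2.imread("pics/scene_1495.png")[200:340,370:520]; b=cv2.imread(s[-1])[200:340,370:520]
cv2.imwrite("pics/cmp.png",cv2.resize(np.hstack([a,b]),None,fx=2.6,fy=2.6,interpolation=2)); print(s[-1])
E
```

```text
t 21.85 P [561.8 152.8] r 48.0 ang -55.8 Frad -1.5 Ftan(ccw) 2.3 op 21.05847508613452
scene
blue axis [535.6 195.3] fit [536.7 191.3  44.3] z 80.6
  handle [562.4 154. ] ztop 142.4 r 45.3 ang -55.5
  nozzle ang -48.8 len 73.6 104
red axis [ 507.  -200.1] fit [ 508.1 -200.5   44.2] z 80.6
  handle [ 510.5 -248.2] ztop 146.4 r 47.7 ang -87.1
  nozzle ang 4.2 len 73.4 183
wrist
blue axis [534.5 193.6] fit [534.8 192.6  43.3] z 82.5
  handle [562.  155.4] ztop 160.0 r 46.1 ang -53.9
  nozzle ang -47.7 len 70.8 885
side
blue axis [532.6 194.4] fit [532.2 195.6  44. ] z 79.1
  handle [562.  155.2] ztop 156.0 r 50.2 ang -53.6
  nozzle ang -47.6 len 74.0 42
red axis [ 504.9 -197.5] fit [ 504.8 -196.1   44.1] z 76.9
  handle [ 511.7 -247.1] ztop 141.9 r 51.5 ang -82.2
  nozzle ang 2.2 len 74.4 19
crop1.png
scene0.png
scene_1010.png
scene_1102.png
scene_1230.png
scene_1495.png
scene_1685.png
scene_1850.png
scene_2185.png
scene_582.png
scene_842.png
side0.png
side_1102.png
side_1495.png
side_1685.png
side_2185.png
side_582.png
w1.png
wrist_1102.png
wrist_1230.png
wrist_1340.png
wrist_1495.png
wrist_1685.png
wrist_1850.png
wrist_2185.png
pics/scene_2185.png
```

View pics/cmp.png

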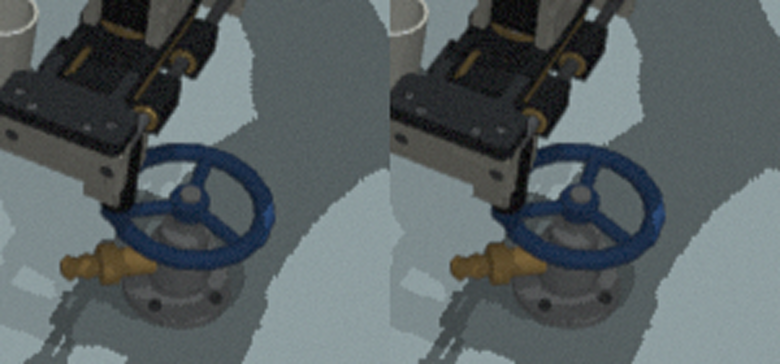

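The two views match: hub at (190,195) in the left one, and spokes and nozzle in the same places. The tool reads about 0.9 mm (1.1°) past the reference, so I'll trim it back slightly.

Call:
carry_out([
  {"xyz":[-0.0008,0.0005,0],"rot":[0,0,0],"fingers":1},
  {"xyz":[0,0,0],"rot":[0,0,0],"fingers":1},
  {"xyz":[0,0,0],"rot":[0,0,0],"fingers":1},
  {"xyz":[0,0,0],"rot":[0,0,0],"fingers":1},
])

```text
time: 22.5
position: [560.1, 151.5, 97.7]
tool_rot: [[1.0, -0.001, -0.0], [-0.001, -1.0, -0.0], [-0.0, 0.0, -1.0]]
ft_force: [0.2, 1.2, -1.2]
opening: 21.2
```

```bash
python3 st.py scene wrist side | grep -A1 -E "^t|blue"; python3 st.py
```

```text
t 22.5 P [560.1 151.5] r 48.2 ang -58.4 Frad -1.0 Ftan(ccw) 0.8 op 21.16576908727005
scene
blue axis [534.8 193.9] fit [536.6 191.   44.4] z 80.6
  handle [559.6 153. ] ztop 140.9 r 44.4 ang -58.8
--
blue axis [534.4 193. ] fit [534.8 192.6  43.3] z 82.5
  handle [560.5 154.3] ztop 159.9 r 46.1 ang -56.1
--
blue axis [533.  194.4] fit [532.2 195.5  44. ] z 79.1
  handle [560.7 154.3] ztop 156.5 r 50.1 ang -55.3
t 22.65 P [560.1 151.5] r 48.2 ang -58.4 Frad -0.8 Ftan(ccw) 0.9 op 20.80133455335364
```

Call:
carry_out([
  {"xyz":[0.0011,-0.0008,0],"rot":[0,0,0],"fingers":1},
  {"xyz":[0,0,0],"rot":[0,0,0],"fingers":1},
  {"xyz":[0,0,0],"rot":[0,0,0],"fingers":1},
  {"xyz":[0,0,0],"rot":[0,0,0],"fingers":1},
])

```text
time: 23.15
position: [561.0, 152.2, 97.6]
tool_rot: [[1.0, -0.001, -0.0], [-0.001, -1.0, -0.0], [-0.0, 0.0, -1.0]]
ft_force: [-2.7, -0.4, 2.0]
opening: 21.2
```

```bash
python3 st.py scene wrist side | grep -A1 -E "^t|blue"; python3 st.py
```

```text
t 23.15 P [561.  152.2] r 48.0 ang -56.9 Frad -1.1 Ftan(ccw) -2.5 op 21.20756695470986
scene
blue axis [535.4 194.3] fit [536.8 191.4  44.3] z 80.7
  handle [561.5 153.3] ztop 142.0 r 45.4 ang -57.0
--
blue axis [534.6 193.5] fit [534.8 192.6  43.3] z 82.5
  handle [561.5 155. ] ztop 159.9 r 46.1 ang -54.7
--
blue axis [532.9 194.4] fit [532.2 195.5  44. ] z 79.1
  handle [561.7 155. ] ztop 158.8 r 50.1 ang -54.0
t 23.3 P [561.1 152.3] r 48.0 ang -56.8 Frad -1.0 Ftan(ccw) -1.6 op 20.904964810336494
```

All three cameras now agree with the stop reference to within 0.1°. One last look at the bystanders before I hand in.

```bash
python3 - <<'E'
from h import *
c=cap("scene"); save(c["image"],"pics/fin.png"); o=ctrl.get_obs(); print(o["time"],o["position"],o["qvel"].round(4) if hasattr(o["qvel"],"round") else o["qvel"])
E
```

```text
23.35 [561.13540296 152.32405734  97.61850704] [ 0.0005  0.0002 -0.0007  0.0004 -0.0022  0.0009 -0.0006]
```

View pics/fin.png

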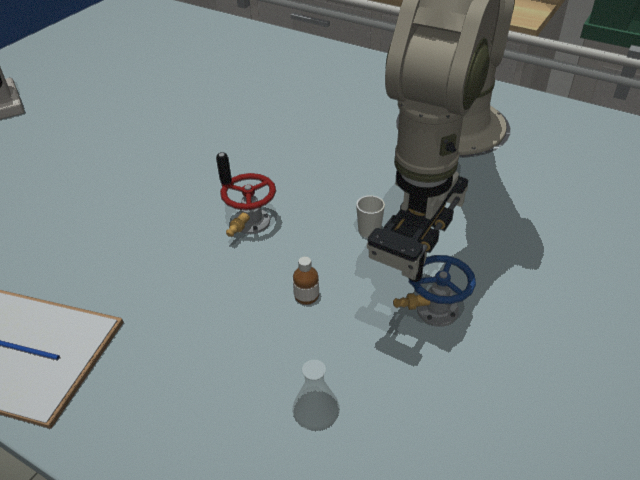

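The beaker (370,215), bottle (306,282), flask (316,400) and red valve (248,190) are where they were at the start. The gripper is holding the blue handle.

```bash
python3 -c "
from workcell import ctrl
print(ctrl.finish_job())"
```

```text
the job is handed in; nothing more can be done
None
```

The blue valve was closed clockwise to its stop, backed off two full turns, and handed in at about 23 s with the gripper still holding the handle. No verdict was reported.

- **Closing:** It took a little over one turn. I found the stop twice; both times the tool stood at x ≈ 561.0 mm and force built up with no further motion.
- **Slip at the first stop:** I pushed too far, and the wrist force reached about 63 N (limit 120 N). The handle slid out of the jaws and the wheel came back about 18°. I regripped at 55 N and closed it gently to the stop again before counting the two turns.
- **Final angle:** I trimmed it twice, first past the mark by about 1.7° and then back. At the end, the handle angle in all three cameras matched the stop reference to within 0.1°. The tool was within 0.2 mm of where it stood at the stop, and the arm was still.
- **Camera disagreement:** The cameras differ from each other by up to 3° in absolute angle, so I compared each one only with its own picture at the stop.
- **Bystanders:** The red valve, flask, bottle and beaker look the same in the last picture as in the first.

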